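# Balance the purple mixing paddle on the balance stand

## Robot

A 7-joint arm with a two-finger parallel gripper is mounted at the origin on the work surface. World frame = base frame: x ahead of the robot, y to its left, z up, the work surface at z = 0. Lengths are in m, angles in rad, forces in N, time in s.
With the tool pointing down it reaches from about 0.35 to 0.775 m from the base axis. Payload 3.1 kg.
Tool frame: the origin (TCP) lies on the centre line of the jaws, within the pads' length; the fingertips stand bot.tips_ahead ahead of it and the grasp point (between the pads) lies 2 mm behind it (bot.tips_ahead is the distance from the TCP to the fingertips, in m); z points along the fingers, x is the direction in which the jaws open and shut, and the axes are right-handed (so a half turn about z gives the same grasp; the last joint's range is limited). The gripper opens to 85 mm and grips with 20 to 120 N. Pads are 22 mm wide; open, the fingers measure 114 mm over their backs; the gripper's body (76 mm by 85 mm) begins 54 mm behind the grasp point. The pads swing forward as they close: fully open they stand 13 mm farther back than shut.
Start: joints at [1.253, 0.311, 0.014, 1.512, -0.004, 1.319, -0.027], TCP at [0.15, -0.529, 0.248] pointing down, gripper open.
Joint ranges: [-2.7, 2.7], [-0.3, 1.91], [-1.27, 1.3], [0.12, 2.57], [-1.44, 4.58], [0.2, 2.03], [-3.05, 3.05]. Speed limits (rad/s): [2.79, 2.79, 3.14, 3.14, 3.14, 3.14, 3.14].

## Interface

Orientations are given as [roll, pitch, yaw] about the fixed x, y, z axes, in that order (R = Rz(yaw) Ry(pitch) Rx(roll)).
In Python, from rig import bot gives the robot as it stands.
- The arm moves only by the tool carry_out, never from a script. Its argument "increments" is one flat list of numbers, 7 for each row, row after row: the shift along the world's x, y, z in m, then the turn, a rotation vector about the world's x, y, z in rad, then the finger opening in m, from 0 to 0.0854. In form: [dx, dy, dz, wx, wy, wz, hand, dx, dy, dz, wx, wy, wz, hand, ...]. A call has 1 to 20 rows; each row shifts and turns the commanded pose from where the row before left it; what a row does not reach is not made up. A row lasts 1/10 s, in which the tool goes at most 50 mm and 8.59 degrees, less where a joint would pass 70% of its speed; a pose out of reach is approached as far as the arm can. A call with a gripper value outside its range is refused whole. The fingers move at their own pace and stop on an object; the grip force is fixed at half the most. Time passes only in rows, so rows that do not move let the fingers close. It gives the time, the measured TCP pose, the force and the opening at its end, in the units of the state.
- bot.state(): the state, without advancing time (a new reading comes with each control period).
- bot.snapshot(name): name is "scene" or "side" or "wrist"; returns the picture (384x512x3 uint8, red, green, blue); there is no depth.
- bot.get_calibration(name): a dict with "fx", "fy", "cx", "cy" (pixels), "rvec" (rotation vector, rad) and "tvec" (3), from world to camera coordinates, as OpenCV has them. Camera axes: x right, y down, z forward; pixel columns grow to the right and rows downward; lengths in m; the calibration is good to about 2 mm. A picture is of the moment at which its call begins: read the wrist's pose just before it. get_calibration takes no time and is no camera call; for the wrist camera it gives the pose at the moment of the call.
- bot.finish_job(): hands the job in, once; it reports no verdict.
The state is a dict: "time_s": time; "q": joint angles; "qd": joint speeds; "joint_torque": joint torques, N m; "tcp_pos": TCP position; "ee_rot": TCP orientation; "wrist_force": force on the tool from outside, world axes, zero at the start; "torque": the same for the moment, N m; "width": opening from 0.0 (shut) to 1.0 (fully open).
Only numpy, scipy, OpenCV 4.12 (cv2) and the standard library are available. Lean on these libraries where they do the work, as an engineer would, in place of code of your own. Each camera call takes 0.05 s, during which the arm holds its last target. There are 200 camera calls.

## Task

Take the purple-bladed mixing paddle from the mat and lay it, the same side up, squarely across the yellow-topped ridge of the balance stand so that it balances there level on its own. Leave the orange-bladed paddle where it lies.

Things in the scene. Friction and masses are not known exactly. Their poses are not given: they have to be found in the camera images.
- purple_paddle_mid (a point): Loose paddle, 190 g, 310 mm long, flat on a 4 mm mat: white nylon handle 220 long x 18 wide x 20 mm tall, then heavy purple aluminium blade 90 x 50 x 8 mm, undersides flush. Point: half-way along the 310 mm, on the centre line, 10 mm above the underside. x along the paddle to the blade, z up. Centre of mass: 35 mm from here towards the blade (on the handle, 30 mm before the blade begins).
- orange_paddle_mid (a point): A second paddle of the same shape and size with an orange blade, beside it on the pale blue-grey mat; not wanted. Same point and axes.
- stand_top (a point): Centre of the top of the fixed balance stand: grey base plate 100 x 110 mm with an aluminium wedge whose blunt top, faced with yellow rubber, is flat and level, 70 mm above the table. The top is 60 mm long along x (the ridge) and 26 mm wide along y; z up. The paddle must lie along y, either way round; it tips off unless its centre of mass is over this top.
Not all that is in view belongs to the job. What is shaped like the part that bears stand_top but red or turquoise is not meant.

How it is judged:
At the end, for the whole second after the job is handed in: The purple paddle rests on the stand's ridge, same side up, level within 8 degrees and square to the ridge within 20 degrees, released and still; the orange paddle is within 30 mm of where it started (contact force between purple_paddle and stand above 0.7 N and angle between purple_paddle_mid's own z axis and vertical below 0.14 rad and height (world z) of purple_paddle_mid above 0.07 m and angle between the x axis of purple_paddle_mid and the y axis of stand_top, either way round below 0.35 rad and linear speed of purple_paddle below 0.02 m/s and angular speed of purple_paddle below 0.1 rad/s and distance of orange_paddle_mid from where it was at the start of the episode below 0.03 m); the robot touches nothing.
It fails at once if the orange paddle is moved by more than 30 mm (distance of orange_paddle_mid from where it was at the start of the episode above 0.03 m).
It also fails if it takes over 40 s, if anything falls off the work surface, if the arm or the gripper's body presses on something with over 40 N, if the wrist force passes 120 N, or if a joint passes its speed limit or range.

## Working session

There is one attempt and no reset: what is moved stays moved. The work goes in short steps, Python scripts to look and compute and a tool call to move; the robot and the scene stay as the last step left them, time stands still between calls to the robot, and variables do not carry over. Pictures are saved under pics/ and viewed, about 8 in all and at most 12, crops included, and the job is handed in when it is done.

Besides the shell and the picture viewer there is one more tool, called after "Emit:" as name(argument=value, ...), one argument or row to a line, values as JSON. carry_out: Moves the arm, as the interface text tells. Its arguments: {"type":"object","properties":{"increments":{"type":"array","items":{"type":"number"}}},"required":["increments"]}

```bash
mkdir -p pics; python3 - <<'E'
from rig import bot
import cv2,numpy as np
s=bot.state();print(s,bot.tips_ahead)
a=bot.snapshot("scene");b=bot.snapshot("side")
np.save("pics/a.npy",a);np.save("pics/b.npy",b)
cv2.imwrite("pics/1.png",cv2.resize(a,(800,600))[:,:,::-1]);cv2.imwrite("pics/2.png",cv2.resize(b,(800,600))[:,:,::-1])
for n in("scene","side"):print(bot.get_calibration(n))
E
```

```text
{'time_s': 0.0, 'q': array([ 1.25331199,  0.31172711,  0.01398831,  1.51302729, -0.00437916,
        1.31918679, -0.02722051]), 'qd': array([ 0.00113522, -0.00088763,  0.00097602,  0.00016527, -0.00142103,
        0.0011689 ,  0.00054268]), 'joint_torque': array([-7.24094880e-04, -3.79909587e+01,  1.45753291e-01, -2.30587757e+01,
        1.22009829e-02,  1.36337357e-02, -8.32269251e-06]), 'tcp_pos': array([ 0.14959153, -0.52856769,  0.24723224]), 'ee_rot': array([ 3.14147820e+00,  2.31533227e-03, -1.29494700e+00]), 'wrist_force': array([-0.0321704 ,  0.84549275, -0.19525632]), 'torque': array([ 0.0065354 ,  0.03030153, -0.00166394]), 'width': 0.999995602853435} 0.017
{'fx': 374.3061989374495, 'fy': 374.3061989374495, 'cx': 254.7869847387693, 'cy': 188.33609488755673, 'rvec': array([ 2.38661701,  0.94125339, -0.31350185]), 'tvec': array([-0.44083293, -0.15451431,  1.03348457])}
{'fx': 412.00871885252155, 'fy': 412.00871885252155, 'cx': 252.37518801628926, 'cy': 196.63790412712746, 'rvec': array([ 2.41409198, -0.33020632,  0.09960861]), 'tvec': array([-0.4520248 ,  0.2488783 ,  0.77553849])}
```

View pics/1.png

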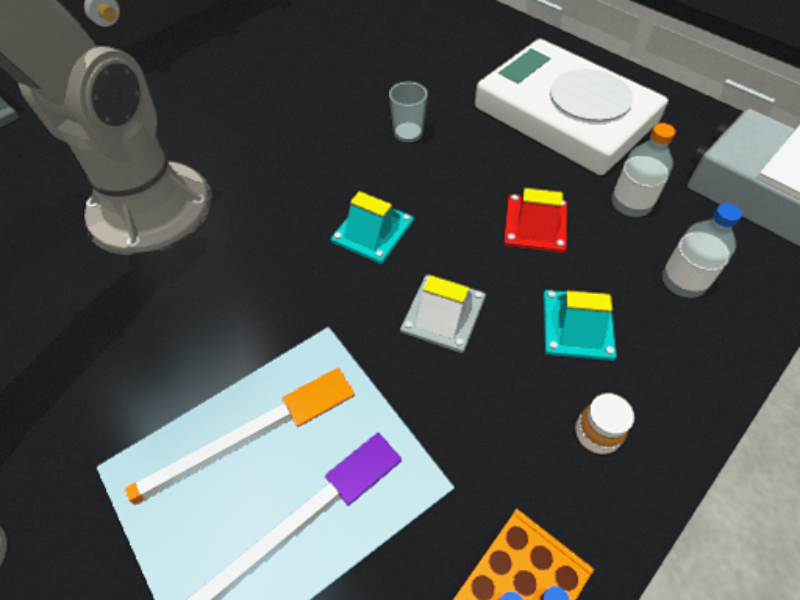

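View pics/2.png

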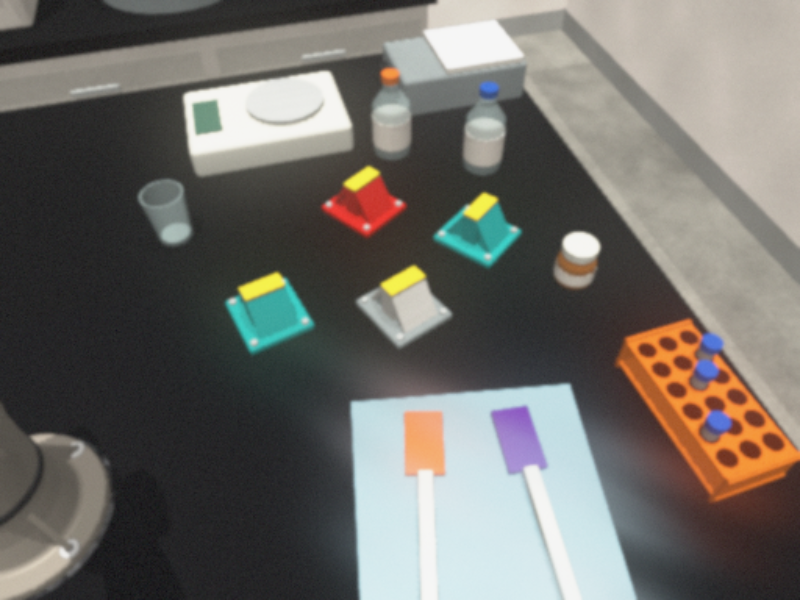

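Scene view (800x600 px): the purple paddle's blade is at (364,468), with its handle running to the lower left. The orange paddle's blade is at (318,397). There are four stands: turquoise (371,204), turquoise (588,301), red (543,197) and grey (445,288). Only the grey one, at (404,280) in the side view, fits "grey base, aluminium wedge". I'll measure it and confirm in a crop.

```bash
cat >h.py <<'E'
import cv2,numpy as np
def rays(cal,px,z):
    R=cv2.Rodrigues(cal["rvec"])[0];K=np.array([[cal["fx"],0,cal["cx"]],[0,cal["fy"],cal["cy"]],[0,0,1]])
    px=np.asarray(px,float).reshape(-1,2)
    d=np.c_[px,np.ones(len(px))]@np.linalg.inv(K).T@R
    c=-R.T@cal["tvec"];return c+d*((z-c[2])/d[:,2])[:,None]
def proj(cal,P):
    K=np.array([[cal["fx"],0,cal["cx"]],[0,cal["fy"],cal["cy"]],[0,0,1]])
    return cv2.projectPoints(np.asarray(P,float).reshape(-1,3),cal["rvec"],cal["tvec"],K,None)[0].reshape(-1,2)
def comps(img,lo,hi,amin=40):
    m=cv2.inRange(cv2.cvtColor(img,cv2.COLOR_RGB2HSV),lo,hi)
    return [c for c in cv2.findContours(m,0,cv2.CHAIN_APPROX_NONE)[0] if cv2.contourArea(c)>amin]
def rect(P):
    c,_,_=r=cv2.minAreaRect((P[:,:2]*1000).astype(np.float32));b=cv2.boxPoints(r)
    e=max(b[1]-b[0],b[2]-b[1],key=np.linalg.norm)
    return np.round(c,1),np.round(sorted(r[1]),1),round(float(np.degrees(np.arctan2(e[1],e[0]))),1)
PUR=((125,90,40),(150,255,255));YEL=((26,140,100),(34,255,255));ORA=((8,150,100),(20,255,255))
E
python3 - <<'E'
from rig import bot
from h import *
for n,f in(("scene","a"),("side","b")):
    im=np.load(f"pics/{f}.npy");cal=bot.get_calibration(n)
    for nm,co,z in(("pur",PUR,.012),("yel",YEL,.07),("ora",ORA,.012)):
        for c in comps(im,*co):print(n,nm,c.reshape(-1,2).mean(0).round(),cv2.contourArea(c),rect(rays(cal,c,z)))
a=np.load("pics/a.npy");cv2.imwrite("pics/3.png",np.hstack([cv2.resize(a[160:240,240:330],(400,400)),cv2.resize(a[270:384,110:270],(400,400))])[:,:,::-1])
E
```

```text
scene pur [232. 299.] 1030.5 (array([610.7, -70.5]), array([49.8, 89.5]), 83.9)
scene yel [377. 192.] 271.5 (array([690.3, 303.6]), array([29.1, 61.2]), 36.4)
scene yel [285. 184.] 246.0 (array([528.6, 182.9]), array([28.4, 60.4]), 20.4)
scene yel [237. 129.] 185.5 (array([331.6, 228.1]), array([28.7, 63. ]), 14.2)
scene yel [347. 125.] 185.0 (array([524.4, 424.7]), array([31.2, 60.1]), 33.5)
scene ora [335. 364.] 2750.5 (array([841.8, -38.7]), array([108.3, 129.7]), -86.3)
scene ora [ 85. 316.] 72.5 (array([ 422.8, -292.3]), array([14.1, 26.9]), -9.4)
scene ora [383. 276.] 141.5 (array([803.5, 177.6]), array([36.9, 59.9]), -0.5)
scene ora [203. 253.] 803.0 (array([493.6, -43. ]), array([49.6, 87.7]), 74.8)
scene ora [424.  85.] 146.0 (array([570.1, 767.6]), array([39.7, 62.9]), -78.1)
scene ora [68.  8.] 67.0 (array([-602.5,  279.4]), array([31. , 77.8]), -7.5)
side pur [330. 273.] 398.5 (array([613.2, -57.3]), array([46.1, 56.5]), 84.2)
side yel [167. 182.] 250.0 (array([334.2, 225.8]), array([31.5, 63.8]), 13.9)
side yel [258. 178.] 248.5 (array([532.1, 181.7]), array([30.3, 62.9]), 21.6)
side yel [308. 131.] 174.5 (array([693. , 302.8]), array([30.5, 65.1]), 35.6)
side yel [231. 113.] 148.5 (array([528.2, 425. ]), array([30.3, 62.8]), 32.3)
side ora [451. 259.] 6451.0 (array([861.2, -85.8]), array([144.9, 253.1]), -87.3)
side ora [368. 171.] 44.0 (array([812.2, 182.9]), array([20.5, 46.9]), -34.4)
side ora [249.  48.] 73.5 (array([679.9, 819.6]), array([34.1, 58.1]), 74.6)
```

View pics/3.png

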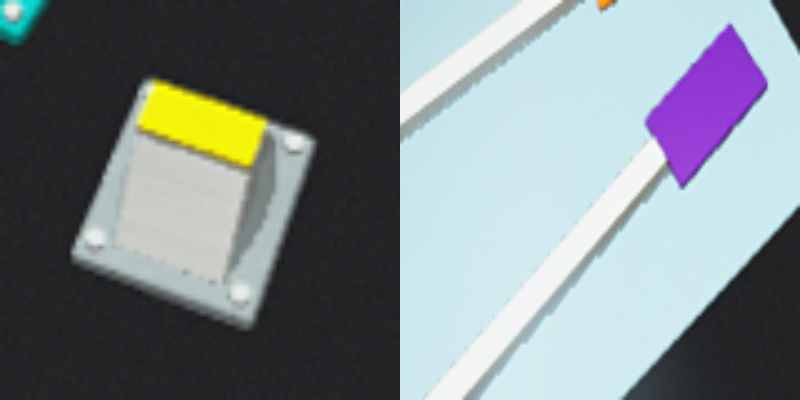

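The crop confirms both: a grey base with an aluminium wedge, and the purple blade. Stand top is about (530,182) mm with the ridge at 21°. The purple paddle's direction is 84° and its COM is about (604,-145) mm. I'll move above the COM with the jaws at -6°.

Emit:
carry_out(
  increments=[0.0227, 0.0192, 0, 0, 0, 0.0594, 0.04, 0.0227, 0.0192, 0, 0, 0, 0.0594, 0.04, 0.0227, 0.0192, 0, 0, 0, 0.0594, 0.04, 0.0227, 0.0192, 0, 0, 0, 0.0594, 0.04, 0.0227, 0.0192, 0, 0, 0, 0.0594, 0.04, 0.0227, 0.0192, 0, 0, 0, 0.0594, 0.04, 0.0227, 0.0192, 0, 0, 0, 0.0594, 0.04, 0.0227, 0.0192, 0, 0, 0, 0.0594, 0.04, 0.0227, 0.0192, 0, 0, 0, 0.0594, 0.04, 0.0227, 0.0192, 0, 0, 0, 0.0594, 0.04, 0.0227, 0.0192, 0, 0, 0, 0.0594, 0.04, 0.0227, 0.0192, 0, 0, 0, 0.0594, 0.04, 0.0227, 0.0192, 0, 0, 0, 0.0594, 0.04, 0.0227, 0.0192, 0, 0, 0, 0.0594, 0.04, 0.0227, 0.0192, 0, 0, 0, 0.0594, 0.04, 0.0227, 0.0192, 0, 0, 0, 0.0594, 0.04, 0.0227, 0.0192, 0, 0, 0, 0.0594, 0.04, 0.0227, 0.0192, 0, 0, 0, 0.0594, 0.04, 0.0227, 0.0192, 0, 0, 0, 0.0594, 0.04, 0.0227, 0.0192, 0, 0, 0, 0.0594, 0.04],
)

```text
time_s: 2.1
tcp_pos: [0.6043, -0.1445, 0.2476]
ee_rot: [3.141, 0.001, -0.105]
wrist_force: [0.1, -0.5, -0.3]
width: 0.474
```

Emit:
carry_out(
  increments=[0, 0, 0, 0, 0, 0, 0.04, 0, 0, 0, 0, 0, 0, 0.04],
)

```text
time_s: 2.3
tcp_pos: [0.6036, -0.1447, 0.2474]
ee_rot: [-3.142, 0.002, -0.106]
wrist_force: [-0.3, -0.5, -0.4]
width: 0.466
```

```bash
python3 - <<'E'
from rig import bot
from h import *
cal=bot.get_calibration("wrist");s=bot.state();w=bot.snapshot("wrist")
print(s["tcp_pos"],s["ee_rot"],s["width"],s["time_s"])
for c in comps(w,*PUR):print("pur",rect(rays(cal,c,.012)))
m=cv2.inRange(cv2.cvtColor(w,cv2.COLOR_RGB2HSV),(0,0,0),(180,22,255))
np.save("pics/w.npy",w);cv2.imwrite("pics/4.png",np.hstack([cv2.resize(w[:,:,::-1],(400,300)),cv2.cvtColor(cv2.resize(m,(400,300)),8)]))
a=bot.snapshot("scene")
print(proj(cal,[[.604,-.145,.024],s["tcp_pos"]]))
E
```

```text
[ 0.60359201 -0.14466216  0.24738052] [-3.14158397e+00  1.88490794e-03 -1.05788299e-01] 0.46596807535108775 2.3
pur (array([ 583.2, -335.1]), array([14.6, 17.6]), -6.4)
pur (array([611.8, -70.4]), array([49.2, 88.5]), 83.8)
[[252.62485384 165.76157411]
 [251.23907836 273.20268682]]
```

View pics/4.png

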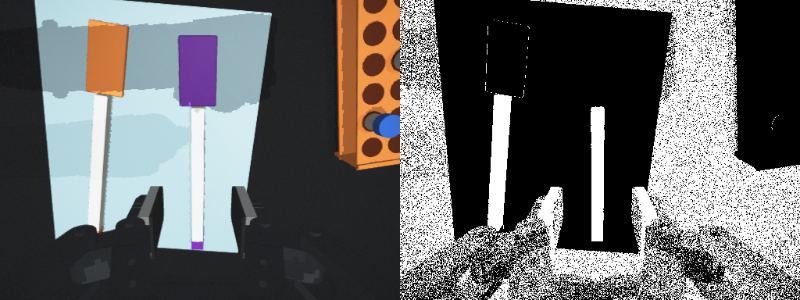

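The wrist view, with the blade at (198,70) and the handle between the jaws, agrees: COM is (603.7,-145.0) and the TCP is (603.6,-144.7). Descending.

Emit:
carry_out(
  increments=[0, 0, -0.03, 0, 0, 0, 0.04, 0, 0, -0.03, 0, 0, 0, 0.04, 0, 0, -0.03, 0, 0, 0, 0.04, 0, 0, -0.03, 0, 0, 0, 0.04, 0, 0, -0.03, 0, 0, 0, 0.04, 0, 0, -0.02, 0, 0, 0, 0.04, 0, 0, -0.02, 0, 0, 0, 0.04, 0, 0, -0.01, 0, 0, 0, 0.04, 0, 0, -0.01, 0, 0, 0, 0.04, 0, 0, -0.005, 0, 0, 0, 0.04, 0, 0, -0.005, 0, 0, 0, 0.04, 0, 0, 0, 0, 0, 0, 0.04, 0, 0, 0, 0, 0, 0, 0.04],
)

```text
time_s: 3.7
tcp_pos: [0.6043, -0.1452, 0.0289]
ee_rot: [3.141, -0.001, -0.107]
wrist_force: [1.1, -0.1, 1.2]
width: 0.465
```

Emit:
carry_out(
  increments=[0, 0, 0, 0, 0, 0, 0.03, 0, 0, 0, 0, 0, 0, 0.022, 0, 0, 0, 0, 0, 0, 0.01, 0, 0, 0, 0, 0, 0, 0.0, 0, 0, 0, 0, 0, 0, 0.0, 0, 0, 0, 0, 0, 0, 0.0, 0, 0, 0, 0, 0, 0, 0.0],
)

```text
time_s: 4.4
tcp_pos: [0.6043, -0.1452, 0.029]
ee_rot: [3.141, -0.001, -0.107]
wrist_force: [-0.7, 0.3, 5.7]
width: 0.19
```

Emit:
carry_out(
  increments=[0, 0, 0.005, 0, 0, 0, 0, 0, 0, 0.01, 0, 0, 0, 0, 0, 0, 0.02, 0, 0, 0, 0, 0, 0, 0.025, 0, 0, 0, 0, 0, 0, 0.025, 0, 0, 0, 0, 0, 0, 0.025, 0, 0, 0, 0, 0, 0, 0.015, 0, 0, 0, 0, 0, 0, 0.005, 0, 0, 0, 0, 0, 0, 0, 0, 0, 0, 0, 0, 0, 0, 0, 0, 0, 0],
)

```text
time_s: 5.4
tcp_pos: [0.6029, -0.1452, 0.1571]
ee_rot: [-3.142, 0.002, -0.107]
wrist_force: [0.7, 0.3, -2.4]
width: 0.185
```

```bash
python3 - <<'E'
from rig import bot
from h import *
s=bot.state();print(s)
a=bot.snapshot("scene");b=bot.snapshot("side");cal=bot.get_calibration("wrist");w=bot.snapshot("wrist")
for c in comps(w,*PUR):
  for z in (s["tcp_pos"][2]-.029+.012,): print("pur",rect(rays(cal,c,z)))
cv2.imwrite("pics/5.png",np.vstack([np.hstack([cv2.resize(a,(400,300)),cv2.resize(b,(400,300))])])[:,:,::-1])
E
```

```text
{'time_s': 5.4, 'q': array([ 0.49539093,  0.55566012, -0.43962824,  1.4263924 ,  0.2417657 ,
        1.21547151, -0.07775656]), 'qd': array([ 0.0002985 ,  0.0109096 ,  0.00184488,  0.00842575, -0.00106455,
        0.00041564,  0.00155953]), 'joint_torque': array([-5.83215407e-02, -4.74131191e+01, -5.52048057e+00, -2.27276409e+01,
        5.54619444e-03, -2.25009606e-02,  5.73795296e-04]), 'tcp_pos': array([ 0.60289681, -0.14520848,  0.15708132]), 'ee_rot': array([-3.14152647e+00,  2.38971653e-03, -1.06886265e-01]), 'wrist_force': array([ 0.71684414,  0.26761279, -2.43432207]), 'torque': array([-0.02354136, -0.00069526, -0.02824329]), 'width': 0.18516753427502178}
pur (array([610.3, -77. ]), array([49. , 75.1]), 83.9)
```

View pics/5.png

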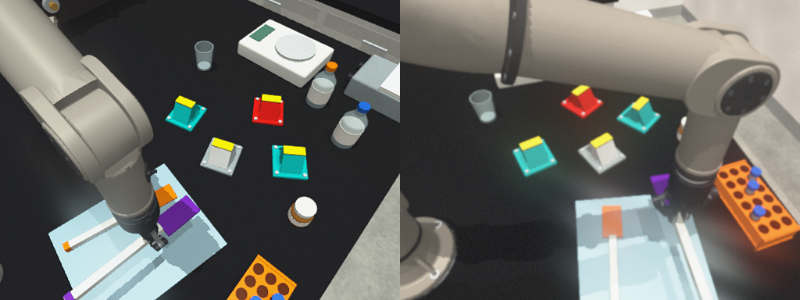

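It's held level and hasn't slipped, and the orange paddle is undisturbed. Moving over the grey stand: d = (-73, +327) mm, turn +0.473 rad.

Emit:
carry_out(
  increments=[-0.0045, 0.0204, 0, 0, 0, 0.0296, 0, -0.0045, 0.0204, 0, 0, 0, 0.0296, 0, -0.0045, 0.0204, 0, 0, 0, 0.0296, 0, -0.0045, 0.0204, 0, 0, 0, 0.0296, 0, -0.0045, 0.0204, 0, 0, 0, 0.0296, 0, -0.0045, 0.0204, 0, 0, 0, 0.0296, 0, -0.0045, 0.0204, 0, 0, 0, 0.0296, 0, -0.0045, 0.0204, 0, 0, 0, 0.0296, 0, -0.0045, 0.0204, 0, 0, 0, 0.0296, 0, -0.0045, 0.0204, 0, 0, 0, 0.0296, 0, -0.0045, 0.0204, 0, 0, 0, 0.0296, 0, -0.0045, 0.0204, 0, 0, 0, 0.0296, 0, -0.0045, 0.0204, 0, 0, 0, 0.0296, 0, -0.0045, 0.0204, 0, 0, 0, 0.0296, 0, -0.0045, 0.0204, 0, 0, 0, 0.0296, 0, -0.0045, 0.0204, 0, 0, 0, 0.0296, 0, 0, 0, 0, 0, 0, 0, 0, 0, 0, 0, 0, 0, 0, 0, 0, 0, 0, 0, 0, 0, 0],
)

```text
time_s: 7.45
tcp_pos: [0.5323, 0.1798, 0.1581]
ee_rot: [3.14, 0.0, 0.365]
wrist_force: [0.3, 0.5, -1.9]
width: 0.19
```

```bash
python3 - <<'E'
from rig import bot
from h import *
cal=bot.get_calibration("wrist");s=bot.state();w=bot.snapshot("wrist")
b=bot.snapshot("side");a=bot.snapshot("scene")
z=s["tcp_pos"][2]-.025
for c in comps(w,*PUR):print("pur",rect(rays(cal,c,z+.008)))
for n,i in(("wrist",w),("side",b),("scene",a)):
  for c in comps(i,*YEL):print(n,"yel",rect(rays(bot.get_calibration(n),c,.07)))
cv2.imwrite("pics/6.png",np.vstack([np.hstack([cv2.resize(w,(400,300)),cv2.resize(b,(400,300))])])[:,:,::-1])
E
```

```text
pur (array([508.1, 243.7]), array([49.8, 75.2]), -69.1)
wrist yel (array([552.2, 186.8]), array([15.3, 19.1]), -69.1)
wrist yel (array([512., 171.]), array([16.7, 19.8]), -69.1)
side yel (array([334., 226.]), array([31.6, 63.9]), 13.0)
side yel (array([693.2, 301.5]), array([30.5, 66.7]), 38.3)
side yel (array([528. , 424.9]), array([30.3, 63.4]), 32.3)
scene yel (array([690.3, 303.5]), array([29. , 61.3]), 36.8)
scene yel (array([331.6, 228.1]), array([28.7, 63. ]), 14.2)
scene yel (array([524.4, 424.7]), array([31.2, 60.1]), 33.5)
```

View pics/6.png

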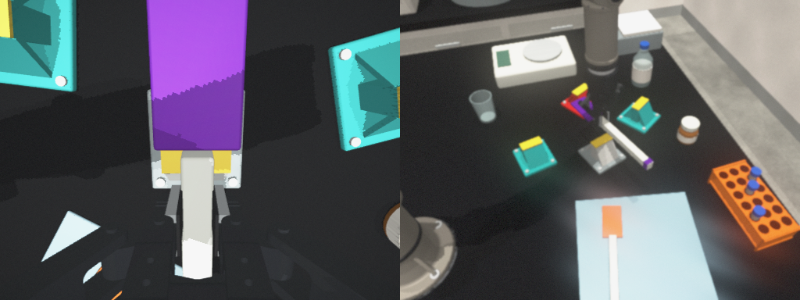

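The blade has arrived above the stand, at (198,75) in the wrist view, with the ridge visible either side of the handle. The paddle is parallel to the stand (-69.1°). Its COM is about (532.4,180.6) and the stand centre about (530.3,182.3), so I'll shift about 2 mm and lower.

Emit:
carry_out(
  increments=[-0.0015, 0.002, -0.01, 0, 0, 0, 0, 0, 0, -0.015, 0, 0, 0, 0, 0, 0, -0.012, 0, 0, 0, 0, 0, 0, -0.008, 0, 0, 0, 0, 0, 0, -0.005, 0, 0, 0, 0, 0, 0, -0.004, 0, 0, 0, 0, 0, 0, -0.003, 0, 0, 0, 0, 0, 0, -0.002, 0, 0, 0, 0, 0, 0, 0, 0, 0, 0, 0, 0, 0, 0, 0, 0, 0, 0],
)

```text
time_s: 8.6
tcp_pos: [0.5305, 0.1833, 0.0996]
ee_rot: [3.142, -0.001, 0.367]
wrist_force: [-0.1, 0.6, -1.3]
width: 0.19
```

Emit:
carry_out(
  increments=[0, -0.0005, -0.0015, 0, 0, 0, 0, 0, 0, -0.0015, 0, 0, 0, 0, 0, 0, 0, 0, 0, 0, 0, 0, 0, 0, 0, 0, 0, 0],
)

```text
time_s: 9.0
tcp_pos: [0.5303, 0.1827, 0.0962]
ee_rot: [3.142, 0.0, 0.367]
wrist_force: [0.3, 0.2, -0.4]
width: 0.191
```

Emit:
carry_out(
  increments=[0, 0, -0.001, 0, 0, 0, 0, 0, 0, 0, 0, 0, 0, 0, 0, 0, 0, 0, 0, 0, 0],
)

```text
time_s: 9.3
tcp_pos: [0.5303, 0.1827, 0.0953]
ee_rot: [3.142, -0.0, 0.367]
wrist_force: [0.2, -0.6, -1.8]
width: 0.19
```

```bash
python3 - <<'E'
from rig import bot
from h import *
b=bot.snapshot("side");a=bot.snapshot("scene")
cv2.imwrite("pics/7.png",np.hstack([cv2.resize(a[120:280,200:360],(400,400)),cv2.resize(b[90:250,200:360],(400,400))])[:,:,::-1])
E
```

```text
(no output)
```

View pics/7.png

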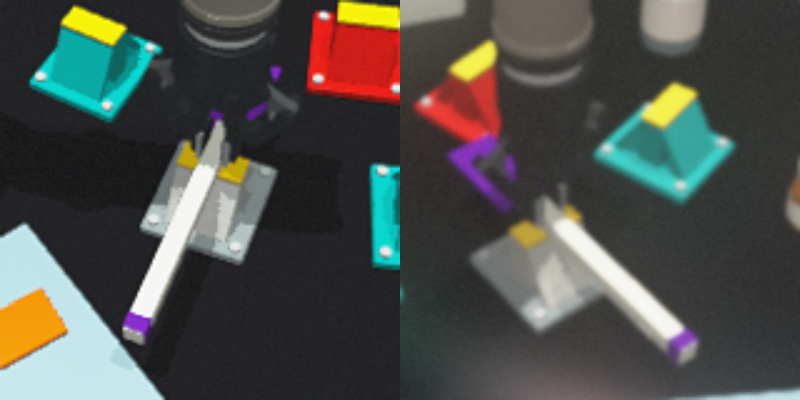

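The paddle is at the ridge, and both views show it crossing the yellow top at about (210,165) and (560,220). I'll inch down until there's contact force.

Emit:
carry_out(
  increments=[0, 0, -0.001, 0, 0, 0, 0, 0, 0, 0, 0, 0, 0, 0, 0, 0, 0, 0, 0, 0, 0],
)

```text
time_s: 9.7
tcp_pos: [0.5305, 0.1827, 0.095]
ee_rot: [3.141, -0.001, 0.367]
wrist_force: [-2.1, -0.9, 4.4]
width: 0.188
```

Emit:
carry_out(
  increments=[0, 0, -0.0005, 0, 0, 0, 0, 0, 0, 0, 0, 0, 0, 0, 0, 0, 0, 0, 0, 0, 0],
)

```text
time_s: 10.0
tcp_pos: [0.5305, 0.1827, 0.095]
ee_rot: [3.141, -0.001, 0.367]
wrist_force: [-3.3, -0.8, 7.2]
width: 0.188
```

There's contact. Backing off 0.5 mm, then opening gradually.

Emit:
carry_out(
  increments=[0, 0, 0.001, 0, 0, 0, 0, 0, 0, 0, 0, 0, 0, 0, 0, 0, 0, 0, 0, 0, 0.018, 0, 0, 0, 0, 0, 0, 0.02, 0, 0, 0, 0, 0, 0, 0.023, 0, 0, 0, 0, 0, 0, 0.027, 0, 0, 0, 0, 0, 0, 0.032, 0, 0, 0, 0, 0, 0, 0.038, 0, 0, 0, 0, 0, 0, 0.044, 0, 0, 0, 0, 0, 0, 0.044],
)

```text
time_s: 11.0
tcp_pos: [0.5303, 0.1827, 0.0948]
ee_rot: [3.142, -0.0, 0.367]
wrist_force: [0.2, 0.9, 0.5]
width: 0.516
```

```bash
python3 - <<'E'
from rig import bot
from h import *
w=bot.snapshot("wrist");b=bot.snapshot("side");a=bot.snapshot("scene");print(bot.state()["wrist_force"])
cv2.imwrite("pics/8.png",np.hstack([cv2.resize(a[120:280,200:360],(266,266)),cv2.resize(b[90:250,200:360],(266,266)),cv2.resize(w,(266,266))])[:,:,::-1])
E
```

```text
[ 0.08633275 -0.59452698 -0.42939545]
```

View pics/8.png

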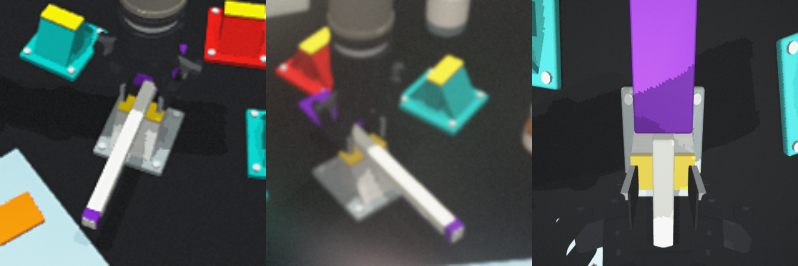

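Released, and the paddle rests on the ridge (left panel (135,110), wrist panel (663,170)) without tipping. Withdrawing straight up and then checking that it's still.

Emit:
carry_out(
  increments=[0, 0, 0.005, 0, 0, 0, 0.044, 0, 0, 0.01, 0, 0, 0, 0.044, 0, 0, 0.015, 0, 0, 0, 0.044, 0, 0, 0.02, 0, 0, 0, 0.044, 0, 0, 0.025, 0, 0, 0, 0.044, 0, 0, 0.025, 0, 0, 0, 0.044, 0, 0, 0.02, 0, 0, 0, 0.044, 0, 0, 0.01, 0, 0, 0, 0.044, 0, 0, 0, 0, 0, 0, 0.044, 0, 0, 0, 0, 0, 0, 0.044, 0, 0, 0, 0, 0, 0, 0.044, 0, 0, 0, 0, 0, 0, 0.044, 0, 0, 0, 0, 0, 0, 0.044],
)

```text
time_s: 12.45
tcp_pos: [0.5299, 0.1825, 0.224]
ee_rot: [-3.141, 0.002, 0.367]
wrist_force: [-0.1, -1.0, 0.2]
width: 0.517
```

```bash
python3 - <<'E'
from rig import bot
from h import *
for k in range(2):
  cal=bot.get_calibration("wrist");w=bot.snapshot("wrist")
  for c in comps(w,*PUR):print("pur",rect(rays(cal,c,.078)))
  b=bot.snapshot("side");a=bot.snapshot("scene")
  for c in comps(a,*ORA):print("ora",rect(rays(bot.get_calibration("scene"),c,.012))) if k==1 else 0
print(bot.state()["tcp_pos"])
cv2.imwrite("pics/9.png",np.hstack([cv2.resize(a[60:384],(400,300)),cv2.resize(b[90:250,200:360],(300,300))])[:,:,::-1])
E
```

```text
pur (array([503.8, 252.9]), array([50.4, 88.4]), -69.0)
pur (array([503.8, 252.9]), array([50.4, 88.5]), -69.0)
ora (array([841.8, -38.7]), array([108.3, 129.7]), -86.3)
ora (array([ 422.8, -292.3]), array([14.1, 26.9]), -9.4)
ora (array([803.5, 177.6]), array([36.9, 59.9]), -0.5)
ora (array([493.6, -43. ]), array([49.6, 87.7]), 74.8)
ora (array([570.1, 767.6]), array([39.7, 62.9]), -78.1)
ora (array([-603.7,  279.5]), array([31. , 75.4]), -7.5)
[0.53028791 0.18268635 0.22474822]
```

View pics/9.png

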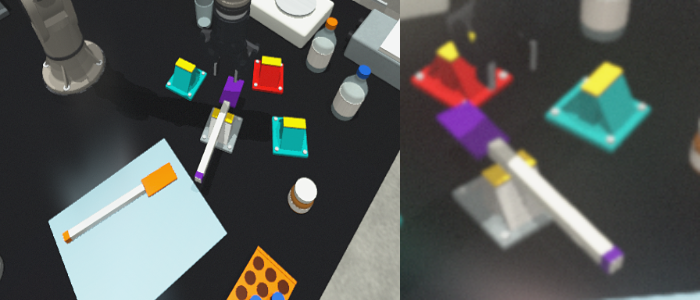

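The paddle lies across the grey stand (left panel (222,120), right panel (530,170)), level at full blade size and unmoving. Its COM is about (530.7,183), the orange paddle hasn't moved, and the arm is clear. Handing in.

```bash
python3 -c "
from rig import bot
bot.finish_job();print(bot.state()['time_s'])"
```

```text
the job is handed in; nothing more can be done
the job is handed in; nothing more can be done
```

The purple paddle is balanced across the grey stand's yellow-topped ridge, same side up, and the job is handed in. I gripped it at its centre of mass, turned it 27° to lie across the ridge, lowered it to light contact (about 7 N), released it and withdrew straight up.

**Last checks before hand-in:**
- **Position and angle:** the centre of mass was within about 1 mm of the stand centre, and the paddle was square to the ridge within about 1°.
- **Still and level:** two looks 0.15 s apart gave the same pose. The blade measured its full 88 x 50 mm when projected onto the resting height, so it looked level.
- **Orange paddle:** it measured exactly where it started.
- **Arm:** it was about 130 mm above the paddle and touching nothing, at about 12.5 s of the 40 s allowed.

No check failed. Two blade-length readings on the way came out short (75 mm) because the blade ran off the wrist picture. The interface reports no verdict on the job.

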